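# Mist the ski's inserts, then hold the riser plate lined up over them

### The arm

A 6-joint arm with a two-finger parallel gripper is mounted at the origin on the work surface. World frame = base frame: x ahead of the robot, y to its left, z up, the work surface at z = 0. Lengths are in mm, angles in rad, forces in N, time in s.
With the tool pointing down it reaches from about 350 to 975 mm from the base axis. Payload 7.1 kg.
Tool frame: the origin (TCP) lies midway between the tips of the shut fingers; the grasp point (between the pads) lies 19 mm behind it (ctrl.grip_point_offset is the distance from the TCP to the grasp point, in mm); z points along the fingers, y is the line along which they close (so a half turn about z gives the same grasp; the last joint's range is limited). The gripper opens to 88 mm and grips with 3 to 60 N. Pads are 20 mm wide; open, the fingers measure 115 mm over their backs; the gripper's body (75 mm by 178 mm) begins 61 mm behind the grasp point.
Start: joints at [-1.313, 0.423, 1.63, -0, 1.089, -0.019], TCP at [170.818, -601.187, 222.675] pointing down, gripper open.
Joint ranges: [-3, 3], [-0.9, 2.11], [0.09, 2.58], [-1.31, 4.45], [0.11, 2.69], [-2.54, 2.54]. Speed limits (rad/s): [2.39, 2.39, 3.01, 3.14, 3.14, 3.14].

### API

Orientations are given as a rotation vector (axis times angle).
In Python, from workcell import get_obs, optics, close_job, spotter, ctrl gives the robot as it stands. The module is installed in compiled form; this text tells all that it offers.
- The arm moves only by the tool move_arm, never from a script. Its argument "rows" is a list of rows, each a list of 5 numbers: the shift along the tool's x, y, z in cm, then the turn about the tool's z in degrees, then the opening in per cent of the stroke, from 0 (shut) to 100 (fully open). A call has 1 to 10 rows; each row shifts and turns the commanded pose from where the row before left it, along the tool's axes as they then stand; what a row does not reach is not made up. A row lasts 1/8 s, in which the tool goes at most 62.5 mm and 10.7 degrees, less where a joint would pass 70% of its speed; a pose out of reach is approached as far as the arm can. A call with a gripper value outside its range is refused whole. The fingers move at their own pace and stop on an object; the grip force is fixed at half the most. Time passes only in rows, so rows that do not move let the fingers close. It gives the time, the measured TCP pose, the force, the opening and the grip force at its end, in the units of the state.
- get_obs(): the state, without advancing time (a new reading comes with each control period).
- optics.get_image(name): name is "scene" or "top" or "wrist"; returns the picture (400x640x3 uint8, blue, green, red); there is no depth.
- optics.calibration(name): a dict with "camera_matrix" (3x3 intrinsics, pixels), "xyz" and "orientation" of the camera in the world. Camera axes: x right, y down, z forward; pixel columns grow to the right and rows downward; lengths in mm; the calibration is good to about 2 mm. A picture is of the moment at which its call begins: read the wrist's pose just before it. calibration takes no time and is no camera call; for the wrist camera it gives the pose at the moment of the call.
- close_job(): hands the job in; it is judged then, once.
Trained networks look in the newest picture that a camera, given by its name, has taken for a name from the list of things; names that differ only in an ending like _2 or _b are one class to them, and where a whole thing is asked for, a point or a joint stands for the part that bears it (a point fixed in the world has none). Each returns a list of dicts, best first, with "conf" (0 to 1); they miss things now and then, are a little off and sometimes report something else, mostly with a low value. They report only what shows in the picture. A call takes as long as a camera call. They do not tell look-alikes from the thing itself.
- spotter.find_in(camera, label): "point" ([column, row] in pixels, amid what is visible of it).
- spotter.regions_of(camera, label): "region" (400x640 bool, what is visible of it) and "point" ([column, row] in pixels, amid what is visible of it).
The state is a dict: "t": time; "qpos": joint angles; "qvel": joint speeds; "joint_torque": joint torques, N m; "ee_pos": TCP position; "orientation": TCP orientation; "ft_force": force on the tool from outside, world axes, zero at the start; "moment": the same for the moment, N m; "width": finger opening in mm; "grasp_force": force on a finger pad.
Only numpy, scipy, OpenCV 4.12 (cv2) and the standard library are available. Lean on these libraries where they do the work, as an engineer would, in place of code of your own. Each camera call takes 0.05 s, during which the arm holds its last target. There are 200 camera calls.

### The job

The short ski is clamped up to get its binding riser plate: first push the white sprayer cap all the way down to mist the threaded inserts with cleaner and let it spring back up. Then pick up the orange riser plate and hold it level just above the ski, a finger's breadth clear, long side along the ski and its four screw holes lined up over the four inserts, so that I can start the screws. Don't let the plate touch the wet ski, leave the carabiner, belay device, headlamp and nut tool where they lie, and finish still holding the plate there.

Things in the scene. Friction and masses are not known exactly. Their poses are not given: they have to be found in the camera images.
- cap_top (a point): Centre of the top of the white pump cap (23 mm across, 18 mm tall, upright) of a small blue-banded aluminium spray bottle (40 mm across). The bottle stands fixed in a foot (68 mm across) screwed to the bench; with the cap up this point is 120 mm above the bench. It stands beside the ski, its nozzle already aimed at the inserts.
- spray_cap (a joint): How far the pump cap is pushed down, in m: 0 = up, 0.006 = fully down. Sprung: it starts to move at about 3 N, takes about 8 N fully down and comes back up by itself.
- plate_mid (a point): Centre (half-way up) of the loose orange aluminium riser plate, lying flat on the bench: 60 mm (its x) by 100 mm (its y) by 10 mm thick (its z, up), corners rounded at 10 mm, about 130 g. Four 8 mm through holes at x = +-20, y = +-20 mm and a 13 by 45 mm slot in the middle. The straight side faces at x = +-30 mm can be gripped at the middle of the long sides. It fits the ski either way round (half turn).
- hole_a (a point): Axis of the plate's hole at x = +20, y = +20 mm of plate_mid, half-way up the plate.
- hole_b (a point): Axis of the plate's hole diagonally opposite hole_a, at x = -20, y = -20 mm of plate_mid, half-way up the plate.
- plate: The riser plate; origin at the centre of its underside, axes as for plate_mid.
- insert_mid (a point): Centre of the four steel threaded inserts, on the flat top face of the short ski, 65 mm above the bench. y runs along the ski, x across it, z up. The ski is 990 mm long, 104 mm wide here and up to 126 mm near the tips, dark teal on top; its tips turn up to about 115 mm above the bench. It is fixed in a vise whose parts stay below the ski's top face, within 75 mm either side of its middle line. The inserts (11 mm across, dark 6 mm thread) lie flush at x = +-20, y = +-20 mm.
- insert_a (a point): Centre of the insert at x = +20, y = +20 mm of insert_mid, at the ski's top face.
- insert_b (a point): Centre of the insert diagonally opposite insert_a, at x = -20, y = -20 mm of insert_mid, at the ski's top face.
- ski: The clamped ski with its vise, fixed; origin on the bench straight below insert_mid, same axes.
- carabiner_mid (a point): Middle of a loose silver carabiner lying flat, 102 by 59 mm, 10 mm high. A bystander.
- belay_mid (a point): Middle of a loose blue belay device, 82 by 34 mm, 26 mm high. A bystander.
- headlamp_mid (a point): Middle of a loose grey headlamp with a steel toggle switch on top, 52 by 74 mm, 56 mm high, beyond the ski. A bystander.
- nut_tool_mid (a point): Middle of a loose flat steel nut tool, 178 mm long, 30 mm wide at most, 8 mm high, beyond the ski. A bystander.
Things that resemble listed ones, but are neither listed nor needed, are in the scene too. There is more than one size of the part that bears cap_top; the job needs the largest.

How it is judged:
By the outcome, as a careful person would: the job done as asked, in the order asked, and still so for the second after the job is handed in, while the arm keeps its last pose, push and grip.
It also fails if it takes over 54 s, if anything falls off the work surface, if the arm or the gripper's body presses on something with over 40 N, if the wrist force passes 120 N, or if a joint passes its speed limit or range.

## Working session

There is one attempt and no reset: what is moved stays moved. The work goes in short steps, Python scripts to look and compute and a tool call to move; the robot and the scene stay as the last step left them, time stands still between calls to the robot, and variables do not carry over. Pictures are saved under pics/ and viewed, at most 10 in all, crops included, and the job is handed in when it is done.

Besides the shell and the picture viewer there is one more tool, called after ">>>" by a JSON object that holds its "name" and its "arguments". move_arm: Moves the arm, as the interface text tells. Its arguments: {"type":"object","properties":{"rows":{"type":"array","items":{"type":"array","items":{"type":"number"}}}},"required":["rows"]}

```bash
mkdir -p pics; cat > h.py <<'E'
import numpy as np, cv2
from scipy.spatial.transform import Rotation as R
from workcell import get_obs, optics, close_job, spotter, ctrl
def rot(o):
    o=np.array(o,float)
    return o if o.shape==(3,3) else (R.from_rotvec(o).as_matrix() if o.size==3 else R.from_quat(o).as_matrix())
def ray(c,p):
    K=np.array(c["camera_matrix"]);d=rot(c["orientation"])@np.linalg.inv(K)@[p[0],p[1],1];return np.array(c["xyz"],float),d
def onz(c,p,z):
    o,d=ray(c,p);return o+d*(z-o[2])/d[2]
def tri(l):
    A=np.zeros((3,3));b=np.zeros(3)
    for c,p in l:
        o,d=ray(c,p);d=d/np.linalg.norm(d);P=np.eye(3)-np.outer(d,d);A+=P;b+=P@o
    x=np.linalg.solve(A,b);return x
def proj(c,X):
    K=np.array(c["camera_matrix"]);q=K@(rot(c["orientation"]).T@(np.array(X)-c["xyz"]));return q[:2]/q[2]
E
python3 - <<'E'
from h import *
s=get_obs();print(s)
for n in("scene","top"):
    im=optics.get_image(n);cv2.imwrite(f"pics/{n}.png",im);c=optics.calibration(n);print(n,c)
    for l in("cap_top","plate_mid","insert_mid","insert_a","hole_a","ski","carabiner_mid","belay_mid","headlamp_mid","nut_tool_mid"):
        print(l,[(np.round(d["point"]).tolist(),round(d["conf"],2)) for d in spotter.find_in(n,l)][:6])
E
```

```text
{'t': 0.0, 'qpos': array([-1.31299560e+00,  4.23842926e-01,  1.63068757e+00,  4.99911104e-06,
        1.08858788e+00, -1.90083602e-02]), 'qvel': array([-0.00183955, -0.00065642,  0.00053266, -0.00015495, -0.00150515,
       -0.00011969]), 'joint_torque': array([ 6.63642641e-04, -5.44619036e+01, -2.73660994e+01,  6.44199201e-02,
        2.29223713e-02, -1.30061762e-04]), 'ee_pos': array([ 170.68437389, -600.66543671,  221.90134671]), 'orientation': array([-3.11005036e+00, -4.33211152e-01,  2.78427089e-04]), 'ft_force': array([ 0.32059671, -0.1928865 ,  0.77521196]), 'moment': array([0.01846108, 0.01430016, 0.00820434]), 'grasp_force': 0.0, 'width': 87.8547152789111}
scene {'camera_matrix': array([[499.20216022,   0.        , 315.21465483],
       [  0.        , 499.20216022, 200.49225463],
       [  0.        ,   0.        ,   1.        ]]), 'xyz': array([1451.66990009, -211.35760927,  964.43538763]), 'orientation': array([-1.9202597 , -1.48998389,  0.6588949 ])}
cap_top [([379.0, 162.0], 0.41)]
plate_mid [([231.0, 204.0], 0.69)]
insert_mid [([329.0, 232.0], 0.82)]
insert_a [([334.0, 
[... 296 characters left out ...]
0.        , 324.72251621],
       [  0.        , 519.36870711, 194.10799022],
       [  0.        ,   0.        ,   1.        ]]), 'xyz': array([ 355.22592227,   12.29082071, 1314.02822951]), 'orientation': array([-2.15939011,  2.13086074, -0.20344349])}
cap_top [([237.0, 225.0], 0.48)]
plate_mid [([402.0, 254.0], 0.74), ([340.0, 107.0], 0.64)]
insert_mid [([293.0, 177.0], 0.86), ([403.0, 258.0], 0.33)]
insert_a [([294.0, 176.0], 0.95)]
hole_a [([403.0, 253.0], 0.83), ([280.0, 115.0], 0.41)]
ski []
carabiner_mid [([332.0, 281.0], 0.8)]
belay_mid [([190.0, 273.0], 0.61), ([403.0, 255.0], 0.59)]
headlamp_mid [([340.0, 105.0], 0.62)]
nut_tool_mid [([280.0, 115.0], 0.54), ([404.0, 256.0], 0.46)]
```

View pics/scene.png

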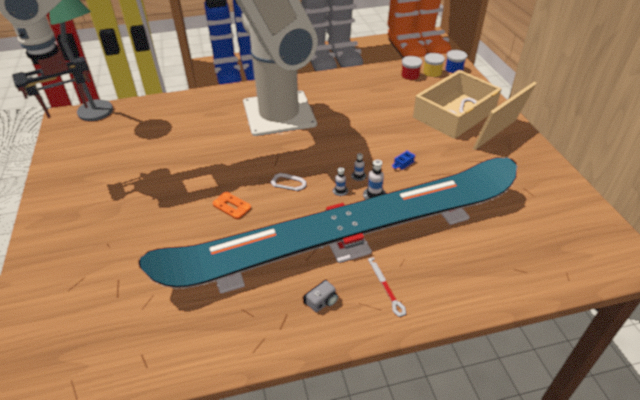

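View pics/top.png

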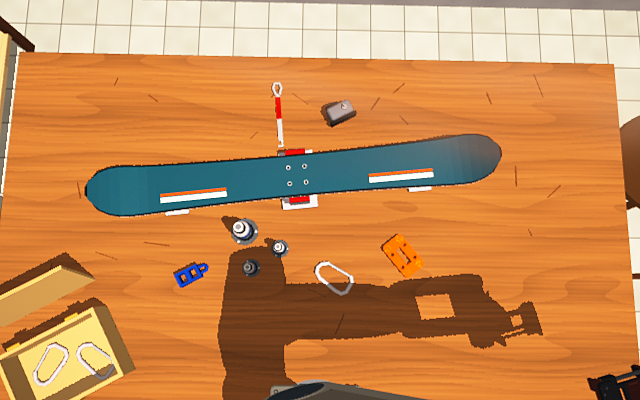

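The scene picture shows three bottles at (340,181), (359,166) and (377,177); top shows them at (279,247), (250,267) and (243,230). The one at scene (377,170) / top (243,230) is the tallest and widest, so it fits. The orange plate is at scene (231,204) / top (402,255), and the inserts are at scene (345,221) / top (297,176).

```bash
python3 - <<'E'
from h import *
a=cv2.imread("pics/scene.png");b=cv2.imread("pics/top.png")
f=lambda i,x,y,w,h,k:cv2.resize(i[y:y+h,x:x+w],None,fx=k,fy=k,interpolation=cv2.INTER_CUBIC)
A=f(a,320,140,80,60,5);B=f(b,220,205,80,60,5);C=f(b,270,150,60,60,5);D=f(b,372,225,60,60,5)
cv2.imwrite("pics/crop1.png",np.vstack([np.hstack([A,B]),np.hstack([C,D,np.zeros((300,200,3),np.uint8)])]))
s=optics.calibration("scene");t=optics.calibration("top")
for n,z,p in(("cap",120,(241,229)),("plate",5,(402,255)),("ins",65,(297,176)),("i1",65,(289,168)),("i2",65,(305,166)),("i3",65,(290,184)),("i4",65,(307,182))):
    X=onz(t,p,z);print(n,X.round(),proj(s,X).round())
E
```

```text
cap [471. 177. 120.] [373. 160.]
plate [ 423. -213.    5.] [231. 205.]
ins [609.  53.  65.] [342. 219.]
i1 [629.  73.  65.] [352. 222.]
i2 [634.  34.  65.] [337. 227.]
i3 [589.  70.  65.] [346. 212.]
i4 [594.  28.  65.] [331. 216.]
```

View pics/crop1.png

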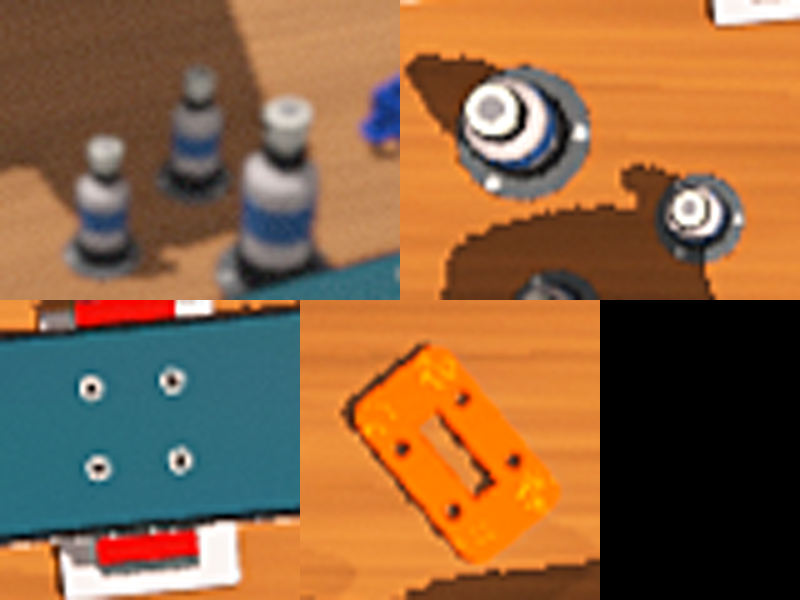

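The crop confirms it: the bottle at scene (377,161) / top (238,227) has the largest cap. The four inserts and the plate's four holes are clear in the top view.

```bash
python3 - <<'E'
from h import *
s=optics.calibration("scene");t=optics.calibration("top");w=optics.calibration("wrist")
print("cap",tri([(s,(377.4,161.4)),(t,(238.4,227))]).round(1), onz(t,(238.4,227),120).round(1),onz(s,(377.4,161.4),120).round(1))
I=[onz(t,p,65) for p in((288.2,167.4),(304.4,166),(289.6,183.4),(306,182))]
P=[onz(t,p,10) for p in((404.6,244.6),(392.4,254.6),(415,257),(402.8,267.2))]
print("ins",np.mean(I,0).round(1),np.degrees(np.arctan2(*(I[0]-I[1]+I[2]-I[3])[1::-1])).round(1))
print("plate",np.mean(P,0).round(1),np.degrees(np.arctan2(*(P[0]-P[1]+P[2]-P[3])[1::-1])).round(1),[np.linalg.norm(P[0]-P[i]).round(1) for i in(1,2,3)])
o=get_obs();M=rot(o["orientation"]);print(M.round(3));
print("wrist cam in tool",(M.T@(np.array(w["xyz"])-o["ee_pos"])).round(1),(M.T@rot(w["orientation"])).round(2),w["camera_matrix"][0])
print("to cap", (M.T@(np.array([465,180,180])-o["ee_pos"])).round(1),ctrl.grip_point_offset)
E
```

```text
cap [476.9 186.2 117.9] [476.  183.3 120. ] [479.5 188.  120. ]
ins [612.1  52.9  65. ] 95.9
plate [ 420.3 -216.4   10. ] -50.5 [np.float64(40.1), np.float64(40.0), np.float64(56.6)]
[[ 0.962  0.273 -0.   ]
 [ 0.273 -0.962  0.   ]
 [-0.    -0.    -1.   ]]
wrist cam in tool [  81.5    0.9 -163.3] [[-0.   -0.95 -0.3 ]
 [ 1.   -0.    0.  ]
 [-0.   -0.3   0.95]] [335.243892     0.         322.74637121]
to cap [ 496.5 -671.1   42.7] 18.700000000000003
```

>>> {"name": "move_arm", "arguments": {"rows": [[4.31, -3.77, 0, 0, 100], [4.31, -3.77, 0, 0, 100], [4.31, -3.77, 0, 0, 100], [4.31, -3.77, 0, 0, 100], [4.31, -3.77, 0, 0, 100], [4.31, -3.77, 0, 0, 100], [4.31, -3.77, 0, 0, 100], [4.31, -3.77, 0, 0, 100], [0, 0, 0, -10, 100], [0, 0, 0, -10, 100]]}}

```text
t: 2.35
ee_pos: [420.6, -215.9, 222.8]
orientation: [2.985, 0.979, 0.0]
ft_force: [-1.2, 0.1, -0.1]
width: 87.9
grasp_force: 0.0
```

>>> {"name": "move_arm", "arguments": {"rows": [[0, 0, 0, -4, 100], [0, 0, 0, 0, 100]]}}

```text
t: 2.6
ee_pos: [420.2, -216.8, 222.8]
orientation: [2.954, 1.07, 0.0]
ft_force: [-0.2, 0.3, -0.1]
width: 87.7
grasp_force: 0.0
```

```bash
python3 - <<'E'
from h import *
o=get_obs();w=optics.calibration("wrist");im=optics.get_image("wrist");cv2.imwrite("pics/w1.png",im)
M=rot(o["orientation"]);print(o["t"],o["ee_pos"].round(1),M.round(3))
for l in("plate_mid","hole_a"):
    for d in spotter.find_in("wrist",l)[:5]: print(l,np.round(d["point"],1),round(d["conf"],2),onz(w,d["point"],10).round(1))
d=spotter.regions_of("wrist","plate_mid")
if d:
    print(d[0]["conf"]);m=d[0]["region"].astype(np.uint8);print(m.sum())
    c=max(cv2.findContours(m,0,1)[0],key=cv2.contourArea)[:,0].astype(float)
    X=np.array([onz(w,p,10)[:2] for p in c],np.float32);print(cv2.minAreaRect(X))
E
```

```text
2.6 [ 420.2 -216.8  222.8] [[ 0.768  0.64   0.   ]
 [ 0.64  -0.768 -0.   ]
 [ 0.     0.    -1.   ]]
plate_mid [314.4 163. ] 0.86 [ 417.9 -207.3   10. ]
hole_a [329.5 164.5] 0.73 [ 427.6 -221.6   10. ]
0.72
3938
((420.80810546875, -215.63021850585938), (99.908935546875, 60.13041687011719), 39.63819885253906)
```

View pics/w1.png

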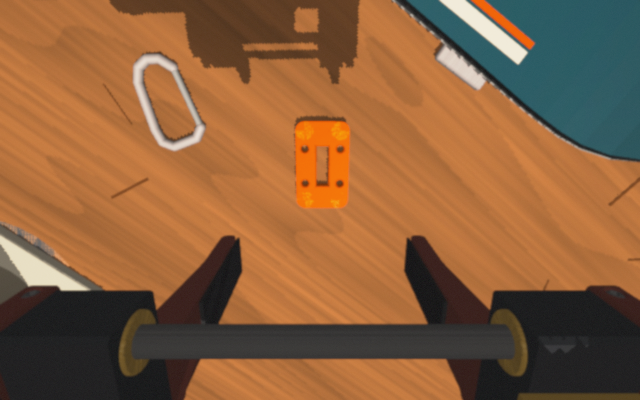

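The wrist view shows the plate squarely between the fingers, with its holes at about (305,149), (340,149), (305,184) and (340,184). The measured outline is 99.9 x 60.1 mm at a height of 10 mm, which agrees with the text. Next is the cap.

>>> {"name": "move_arm", "arguments": {"rows": [[4.31, -3.9, 0, 0, 0], [4.31, -3.9, 0, 0, 0], [4.31, -3.9, 0, 0, 0], [4.31, -3.9, 0, 0, 0], [4.31, -3.9, 0, 0, 0], [4.31, -3.9, 0, 0, 0], [4.31, -3.9, 0, 0, 0], [0, 0, 0, 0, 0], [0, 0, 0, 0, 0]]}}

```text
t: 3.92
ee_pos: [476.2, 185.7, 222.4]
orientation: [2.953, 1.071, -0.002]
ft_force: [0.3, -0.7, -0.5]
width: 1.8
grasp_force: 0.0
```

```bash
python3 - <<'E'
from h import *
o=get_obs();w=optics.calibration("wrist");im=optics.get_image("wrist");cv2.imwrite("pics/w2.png",im)
M=rot(o["orientation"]);print(o["t"],o["ee_pos"].round(1),o["width"],M.round(3))
s=optics.calibration("scene");t=optics.calibration("top")
for d in spotter.find_in("wrist","cap_top")[:5]: print(np.round(d["point"],1),round(d["conf"],2),onz(w,d["point"],120).round(1),tri([(w,d["point"]),(s,(377.4,161.4)),(t,(238.4,227))]).round(1))
print(proj(w,[477,186,120]))
for d in spotter.regions_of("wrist","cap_top")[:3]:
    m=d["region"].astype(np.uint8);c=max(cv2.findContours(m,0,1)[0],key=cv2.contourArea);print(d["conf"],cv2.minEnclosingCircle(c),cv2.boundingRect(c))
E
```

```text
3.925 [476.2 185.7 222.4] 1.7650591476824362 [[ 0.767  0.641 -0.001]
 [ 0.641 -0.767 -0.001]
 [-0.001 -0.    -1.   ]]
[326.  194.2] 0.93 [478.8 183.6 120. ] [477.9 185.  119.3]
[281.4 260.3] 0.79 [406.9 174.5 120. ] [458.  184.2 136. ]
[363.3 265.8] 0.7 [449.1 115.4 120. ] [479.9 165.6 155.9]
[322.35421017 193.97594269]
0.97 ((325.9750671386719, 193.38360595703125), 16.11446189880371) (311, 179, 29, 31)
0.73 ((364.42633056640625, 265.7105407714844), 8.437606811523438) (358, 258, 15, 17)
```

View pics/w2.png

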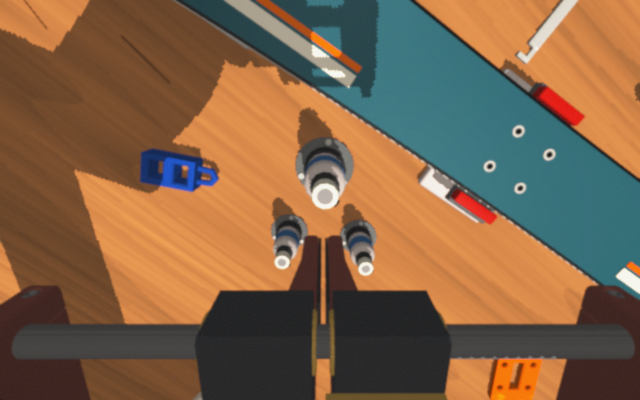

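The wrist view shows the large cap's top at (325,195), with the two small bottles at (283,262) and (365,268). The four inserts are at (519,131), (490,166), (549,155) and (520,188). Next I centre over the cap and descend.

>>> {"name": "move_arm", "arguments": {"rows": [[0.08, 0.22, 3, 0, 0], [0, 0, 4, 0, 0], [0, 0, 2.5, 0, 0], [0, 0, 0, 0, 0], [0, 0, 0.4, 0, 0], [0, 0, 0.2, 0, 0], [0, 0, 0.2, 0, 0], [0, 0, 0, 0, 0]]}}

```text
t: 5.08
ee_pos: [479.2, 185.0, 120.3]
orientation: [2.953, 1.071, 0.002]
ft_force: [1.0, -0.2, 3.7]
width: 0.4
grasp_force: 1.6
```

>>> {"name": "move_arm", "arguments": {"rows": [[0, 0, 0.2, 0, 0], [0, 0, 0.2, 0, 0], [0, 0, 0.2, 0, 0], [0, 0, 0, 0, 0]]}}

```text
t: 5.58
ee_pos: [479.3, 185.0, 114.3]
orientation: [2.953, 1.071, 0.002]
ft_force: [-1.5, -2.6, 8.8]
width: 0.8
grasp_force: 4.5
```

>>> {"name": "move_arm", "arguments": {"rows": [[0, 0, 0.1, 0, 0], [0, 0, 0.1, 0, 0], [0, 0, 0, 0, 0]]}}

```text
t: 5.95
ee_pos: [479.4, 185.1, 114.0]
orientation: [2.953, 1.071, 0.003]
ft_force: [-7.1, -2.9, 29.0]
width: 0.6
grasp_force: 14.5
```

The cap hit its stop at z = 114, 6 mm down. I'm releasing it, then taking a look over the inserts on the way to the plate.

>>> {"name": "move_arm", "arguments": {"rows": [[0, 0, -0.8, 0, 0], [0, 0, -5.0, 0, 0], [0, 0, -5.2, 0, 0], [0, 0, 0, 0, 0]]}}

```text
t: 6.45
ee_pos: [480.9, 185.9, 225.3]
orientation: [-2.953, -1.071, -0.012]
ft_force: [0.8, 0.5, 0.6]
width: 0.2
grasp_force: 0.0
```

```bash
cat > ins.py <<'E'
from h import *
o=get_obs();w=optics.calibration("wrist");im=optics.get_image("wrist");M=rot(o["orientation"])
print(o["t"],o["ee_pos"].round(1),o["ft_force"].round(1))
g=cv2.cvtColor(im,cv2.COLOR_BGR2HSV)
# inserts: bright low-saturation blobs near the expected places
J=[];c0=np.array([612,53,65.])
a=np.radians(95.9);u=np.array([np.cos(a),np.sin(a),0]);v=np.array([np.sin(a),-np.cos(a),0])
for sx in(1,-1):
  for sy in(1,-1):
    p=proj(w,c0+20*sx*v+20*sy*u);x,y=np.round(p).astype(int)
    r=9;b=im[y-r:y+r+1,x-r:x+r+1];h=g[y-r:y+r+1,x-r:x+r+1]
    m=((h[...,1]<90)&(h[...,2]>70)).astype(np.uint8)
    c=cv2.findContours(m,0,1)[0]
    if not c: print("none",p);continue
    k=max(c,key=cv2.contourArea);q=np.array(cv2.minEnclosingCircle(k)[0])+[x-r,y-r];J.append(q);print(p.round(1),q.round(1),cv2.boundingRect(k)[2:])
J=np.array(J);np.save(f"ins_{o['t']:.2f}.npy",J)
X=np.array([onz(w,p,65) for p in J]);print(X.round(1).tolist(),X.mean(0).round(1))
d=X[0]-X[1]+X[2]-X[3];print("ang",np.degrees(np.arctan2(d[1],d[0])).round(2), "side",np.linalg.norm(d)/2)
import json;json.dump({k:np.array(w[k]).tolist() for k in w},open(f"w_{o['t']:.2f}.json","w"))
E
python3 - <<'E'
from ins import *
for d in spotter.find_in("wrist","cap_top")[:1]: print(np.round(d["point"],1),d["conf"])
print("cap up/down expected",proj(w,[478.5,184.5,120]),proj(w,[478.5,184.5,114]))
for d in spotter.regions_of("wrist","cap_top")[:1]:
    m=d["region"].astype(np.uint8);c=max(cv2.findContours(m,0,1)[0],key=cv2.contourArea);print(cv2.boundingRect(c))
E
```

```text
6.45 [480.9 185.9 225.3] [0.8 0.5 0.6]
[510. 135.] [511.5 135.5] (14, 14)
[540.2 158.1] [542.2 158.8] (14, 14)
[481.9 169. ] [483.7 170.1] (14, 13)
[511.8 190.8] [513.6 191.2] (14, 13)
[[630.4, 73.5, 65.0], [634.8, 33.1, 65.0], [590.4, 68.7, 65.0], [595.1, 29.3, 65.0]] [612.7  51.1  65. ]
ang 96.42 side 40.18382370523876
[320.4 194.9] 0.93
cap up/down expected [321.09039952 197.93530393] [321.09933898 195.87731355]
(308, 182, 28, 30)
```

>>> {"name": "move_arm", "arguments": {"rows": [[0.43, 4.66, 0, 0, 0], [0.43, 4.66, 0, 0, 0], [0.43, 4.66, 0, 0, 0], [0.43, 4.66, 0, 0, 0], [0, 0, 0, 0, 0], [0, 0, 0, 0, 0]]}}

```text
t: 7.35
ee_pos: [610.0, 52.9, 219.7]
orientation: [-2.952, -1.07, 0.006]
ft_force: [-0.6, -1.1, -0.1]
width: 0.6
grasp_force: 0.0
```

```bash
python3 - <<'E'
from ins import *
cv2.imwrite("pics/w3.png",im)
import glob
f=sorted(glob.glob("w_*.json"))
if len(f)>1:
    a,b=[(json.load(open(x)),np.load(x.replace("w_","ins_").replace(".json",".npy"))) for x in f[:2]]
    for i in range(4): print("tri",tri([(a[0],a[1][i]),(b[0],b[1][i])]).round(1))
E
```

```text
7.35 [610.   52.9 219.7] [-0.6 -1.1 -0.1]
[318.1 148.9] [318.4 149.6] (14, 14)
[352.4 171.8] [353.1 172.3] (14, 14)
[295.5 182.6] [295.8 183.7] (13, 14)
[329.2 204.2] [330.2 205. ] (13, 13)
[[629.5, 74.3, 65.0], [634.1, 34.3, 65.0], [589.4, 69.9, 65.0], [594.2, 29.7, 65.0]] [611.8  52.   65. ]
ang 96.61 side 40.34328730807193
tri [629.8  74.5  67. ]
tri [634.2  34.7  67.3]
tri [590.1  70.1  67.7]
tri [594.7  30.2  66.7]
```

The two views put the inserts at (611.9, 52.0), with their height at 65–67 mm and the ski's axis at 96.5°. Now I go to the plate.

>>> {"name": "move_arm", "arguments": {"rows": [[-5.29, 1.415, 0, 0, 100], [-5.29, 1.415, 0, 0, 100], [-5.29, 1.415, 0, 0, 100], [-5.29, 1.415, 0, 0, 100], [-5.29, 1.415, 0, 0, 100], [-5.29, 1.415, 0, 0, 100], [0, 0, 5, 0, 100], [0, 0, 5, 0, 100], [0, 0, 5, 0, 100], [0, 0, 0, 0, 100]]}}

```text
t: 8.65
ee_pos: [419.2, -213.3, 68.9]
orientation: [-2.947, -1.071, 0.009]
ft_force: [-0.7, 0.0, -0.1]
width: 87.7
grasp_force: 0.0
```

```bash
python3 - <<'E'
from h import *
o=get_obs();w=optics.calibration("wrist");im=optics.get_image("wrist");M=rot(o["orientation"])
cv2.imwrite("pics/w4.png",im)
print(o["t"],o["ee_pos"].round(1),o["width"],M.round(3))
d=spotter.regions_of("wrist","plate_mid")
m=d[0]["region"].astype(np.uint8);c=max(cv2.findContours(m,0,1)[0],key=cv2.contourArea)[:,0].astype(float)
X=np.array([onz(w,p,10)[:2] for p in c],np.float32);r=cv2.minAreaRect(X);print(d[0]["conf"],r)
e=np.array([*r[0],10])-o["ee_pos"];print("tool delta",(M.T@e).round(1))
E
```

```text
8.65 [ 419.2 -213.3   68.9] 87.74576551619873 [[ 0.767  0.642 -0.007]
 [ 0.642 -0.767  0.004]
 [-0.003 -0.008 -1.   ]]
0.74 ((421.01324462890625, -215.382080078125), (103.28173828125, 61.66679000854492), 39.6134147644043)
tool delta [ 0.2  3.3 58.9]
```

View pics/w4.png

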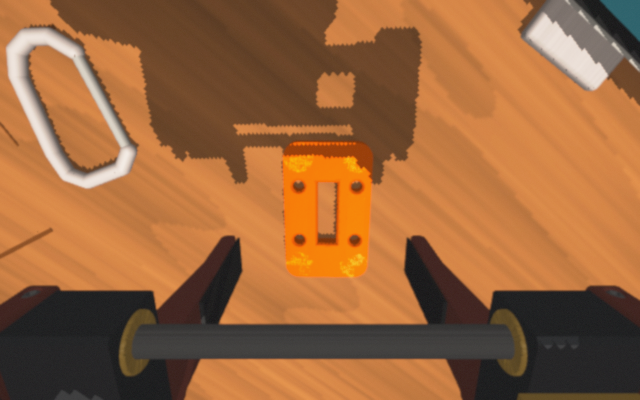

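The wrist view shows the plate at (328,210) between the open fingers, about 3 mm towards tool +y, with nothing in the way. I descend and grip.

>>> {"name": "move_arm", "arguments": {"rows": [[0, 0.3, 3, 0, 100], [0, 0, 2.5, 0, 100], [0, 0, 0.7, 0, 100], [0, 0, 0, 0, 100], [0, 0, 0, 0, 100]]}}

```text
t: 9.38
ee_pos: [425.0, -218.5, 11.1]
orientation: [2.952, 1.07, 0.002]
ft_force: [0.2, -0.4, -0.7]
width: 87.7
grasp_force: 0.0
```

>>> {"name": "move_arm", "arguments": {"rows": [[-0.1, -0.45, 0, 0, 100], [0, 0, 0.5, 0, 100], [0, 0, 0.25, 0, 100], [0, 0, 0, 0, 100], [0, 0, 0, 0, 100]]}}

```text
t: 10.0
ee_pos: [420.4, -215.3, 2.1]
orientation: [-2.953, -1.071, 0.0]
ft_force: [-0.1, 0.9, 0.0]
width: 87.6
grasp_force: 0.0
```

>>> {"name": "move_arm", "arguments": {"rows": [[0, 0, -0.05, 0, 0], [0, 0, 0, 0, 0], [0, 0, 0, 0, 0], [0, 0, 0, 0, 0], [0, 0, 0, 0, 0], [0, 0, 0, 0, 0]]}}

```text
t: 10.75
ee_pos: [420.5, -215.3, 2.7]
orientation: [2.953, 1.071, 0.0]
ft_force: [1.1, -0.1, 0.3]
width: 59.7
grasp_force: 30.0
```

>>> {"name": "move_arm", "arguments": {"rows": [[0, 0, -1, 0, 0], [0, 0, -4, 0, 0], [0, 0, -5, 0, 0], [0, 0, -5, 0, 0], [0, 0, -5, 0, 0], [0, 0, 0, 0, 0], [0, 0, 0, 0, 0]]}}

```text
t: 11.62
ee_pos: [419.8, -214.9, 202.4]
orientation: [-2.953, -1.071, 0.0]
ft_force: [-0.0, -0.1, -2.0]
width: 59.7
grasp_force: 30.0
```

```bash
cat > pl.py <<'E'
from h import *
o=get_obs();w=optics.calibration("wrist");im=optics.get_image("wrist");M=rot(o["orientation"])
print(o["t"],o["ee_pos"].round(1),o["width"],o["grasp_force"],M.round(4).tolist())
d=spotter.regions_of("wrist","plate_mid")
m=d[0]["region"].astype(np.uint8);print(d[0]["conf"],m.sum(),d[0]["point"])
g=im[...,0].astype(int);hsv=cv2.cvtColor(im,cv2.COLOR_BGR2HSV)
E
python3 - <<'E'
from pl import *
x,y,ww,hh=cv2.boundingRect(m);print(x,y,ww,hh)
b=im[max(0,y-20):y+hh+20,max(0,x-20):x+ww+20];k=3;cv2.imwrite("pics/w5.png",cv2.resize(b,None,fx=k,fy=k,interpolation=cv2.INTER_CUBIC));print(b.shape,x-20,y-20)
E
```

```text
11.625 [ 419.8 -214.9  202.4] 59.725730031332766 29.99294400215149 [[0.7676, 0.6409, -0.0004], [0.6409, -0.7676, 0.0002], [-0.0002, -0.0004, -1.0]]
0.7 17611 [333.8, 234.5]
260 157 126 168
(208, 166, 3) 240 137
```

View pics/w5.png

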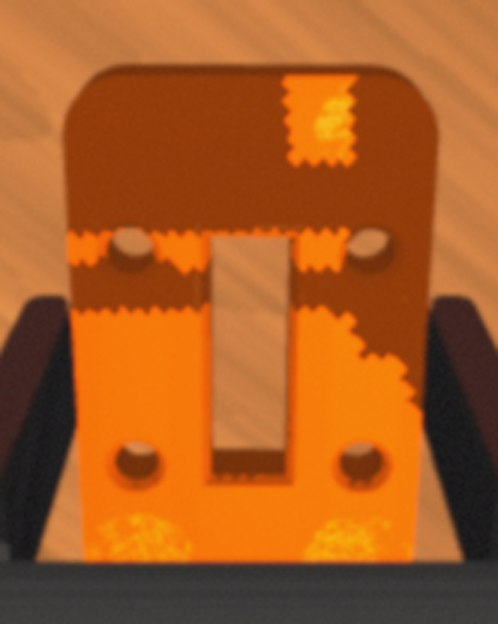

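The plate is held between the fingers, its four holes visible at crop (132,247), (368,248), (137,464) and (361,464). I'll use solvePnP to work out its pose in the tool frame.

```bash
python3 - <<'E'
from h import *
o=get_obs();w=optics.calibration("wrist");M=rot(o["orientation"])
P=np.array([(132,247),(368,248),(137,464),(361,464)])/3+[239.8,136.8]
# tool-frame coords
T=[(M.T@(onz(w,p,202.4+7.3)-o["ee_pos"])) for p in P];print(np.round(T,1).tolist(),np.mean(T,0).round(1))
ob=np.array([(20,-20,0),(20,20,0),(-20,-20,0),(-20,20,0)],float)
ok,r,t=cv2.solvePnP(ob,P.reshape(-1,1,2),np.array(w["camera_matrix"]),None,flags=cv2.SOLVEPNP_ITERATIVE)
Rw=rot(w["orientation"])@cv2.Rodrigues(r)[0];print((M.T@Rw).round(3));print((M.T@(rot(w["orientation"])@t.ravel()+w["xyz"]-o["ee_pos"])).round(1))
E
```

```text
[[21.3, -18.8, -8.4], [21.2, 20.1, -8.5], [-19.8, -19.3, -8.3], [-19.8, 20.4, -8.4]] [ 0.7  0.6 -8.4]
[[ 0.996 -0.005 -0.091]
 [ 0.005  1.    -0.006]
 [ 0.091  0.005  0.996]]
[-0.4  0.6 -5.7]
```

```bash
cat > tilt.py <<'E'
from h import *
from scipy.optimize import least_squares
def edges(im,rows):
    h=cv2.cvtColor(im,cv2.COLOR_BGR2HSV)
    L,Rr=[],[]
    for r in rows:
        # subpixel edges of the orange band: saturation high & hue orange
        m=(h[r,:,1]>225)&(h[r,:,0]<22);i=np.where(m[250:400])[0]
        if len(i)>20: L.append((i.min()+250-.5,r));Rr.append((i.max()+250+.5,r))
    return np.array(L),np.array(Rr)
def fitline(P):
    for _ in range(4):
        a=np.polyfit(P[:,1],P[:,0],1);e=abs(np.polyval(a,P[:,1])-P[:,0]);P=P[e<max(1.,np.median(e)*2.5)]
    return a,len(P),e.std()
def tilt(im,w,M,p0,rows):
    L,Rr=edges(im,rows);(a,na,_),(b,nb,_)=fitline(L),fitline(Rr)
    rr=np.array([rows[0],rows[-1]],float);K=np.array(w["camera_matrix"]);C=M.T@rot(w["orientation"])
    out=[]
    for r in rr:
        W=np.polyval(b,r)-np.polyval(a,r);Z=K[0,0]*60/W;out.append(C@np.array([0,(r-K[1,2])/K[1,1]*Z,Z]))
    d=out[0]-out[1];print("n",na,nb,"tilt deg (+x end low)",np.degrees(np.arctan2(d[2],d[0])).round(2),"widths",[(np.polyval(b,r)-np.polyval(a,r)).round(1) for r in rr])
E
python3 - <<'E'
from tilt import *
w=optics.calibration("wrist");o=get_obs();M=rot(o["orientation"])
tilt(cv2.imread("pics/w4.png"),w,M,0,range(165,265))
tilt(cv2.imread("pics/w1.png"),w,M,0,range(128,200))
im=optics.get_image("wrist");cv2.imwrite("pics/w6.png",im);tilt(im,w,M,0,range(185,315))
E
```

```text
n 100 99 tilt deg (+x end low) -2.13 widths [np.float64(89.0), np.float64(79.9)]
n 72 72 tilt deg (+x end low) -0.22 widths [np.float64(53.6), np.float64(50.2)]
n 125 130 tilt deg (+x end low) 1.97 widths [np.float64(122.9), np.float64(110.0)]
```

>>> {"name": "move_arm", "arguments": {"rows": [[0, 0, 0, -9.44, 0], [0, 0, 0, -9.44, 0], [0, 0, 0, -9.44, 0], [0, 0, 0, -9.44, 0], [0, 0, 0, -9.44, 0], [0, 0, 0, -9.44, 0], [0, 0, 0, 0, 0]]}}

```text
t: 12.65
ee_pos: [419.8, -214.9, 201.4]
orientation: [-2.092, -2.34, 0.001]
ft_force: [-0.3, 0.1, -0.8]
width: 59.8
grasp_force: 30.0
```

>>> {"name": "move_arm", "arguments": {"rows": [[3.04, 2.76, 0, 0, 0], [3.04, 2.76, 0, 0, 0], [3.04, 2.76, 0, 0, 0], [3.04, 2.76, 0, 0, 0], [3.04, 2.76, 0, 0, 0], [3.04, 2.76, 0, 0, 0], [3.04, 2.76, 0, 0, 0], [3.04, 2.76, 0, 0, 0], [0, 0, 0, 0, 0], [0, 0, 0, 0, 0]]}}

```text
t: 13.9
ee_pos: [611.3, 51.1, 201.6]
orientation: [-2.093, -2.341, 0.003]
ft_force: [-0.0, -0.5, -1.5]
width: 59.9
grasp_force: 30.0
```

```bash
python3 - <<'E'
from tilt import *
o=get_obs();w=optics.calibration("wrist");M=rot(o["orientation"]);im=optics.get_image("wrist");cv2.imwrite("pics/w7.png",im)
print(o["t"],o["ee_pos"].round(1),o["grasp_force"],M.round(4).tolist(),np.degrees(np.arctan2(M[1,0],M[0,0])))
tilt(im,w,M,0,range(185,315))
b=im[130:330,230:410];cv2.imwrite("pics/w7c.png",cv2.resize(b,None,fx=3,fy=3,interpolation=cv2.INTER_CUBIC))
print("go",(M.T@(np.array([611.4,51.3,82])-o["ee_pos"])).round(1))
E
```

```text
13.9 [611.3  51.1 201.6] 29.992783963680267 [[-0.1117, 0.9937, -0.0023], [0.9937, 0.1117, -0.0004], [-0.0001, -0.0023, -1.0]] 96.4156911880996
n 127 101 tilt deg (+x end low) 1.67 widths [np.float64(123.4), np.float64(110.1)]
go [  0.2   0.4 119.6]
```

View pics/w7c.png

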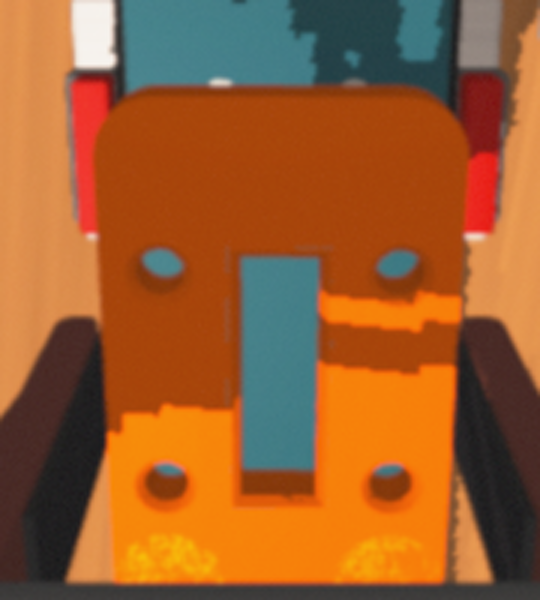

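The view shows the plate over the ski, its sides parallel to the ski's edges, still level and held. I lower it now.

>>> {"name": "move_arm", "arguments": {"rows": [[0, 0, 3, 0, 0], [0, 0, 3, 0, 0], [0, 0, 3, 0, 0], [0, 0, 1.5, 0, 0], [0, 0, 0.7, 0, 0], [0.02, 0.04, 0.7, 0, 0], [0, 0, 0, 0, 0], [0, 0, 0, 0, 0]]}}

```text
t: 14.95
ee_pos: [613.2, 51.7, 84.4]
orientation: [2.091, 2.343, 0.001]
ft_force: [-0.5, -0.5, -1.2]
width: 59.5
grasp_force: 30.0
```

```bash
python3 - <<'E'
from tilt import *
o=get_obs();w=optics.calibration("wrist");M=rot(o["orientation"]);im=optics.get_image("wrist");sc=optics.get_image("scene")
print(o["t"],o["ee_pos"].round(1),o["ft_force"].round(1),M.round(4).tolist(),np.degrees(np.arctan2(M[1,0],M[0,0])))
tilt(im,w,M,0,range(185,315))
a=cv2.resize(im[130:330,230:410],None,fx=2.4,fy=2.4,interpolation=cv2.INTER_CUBIC)
s=optics.calibration("scene");x,y=proj(s,[612,52,80]).astype(int);print(x,y)
b=cv2.resize(sc[y-40:y+40,x-30:x+30],(360,480),interpolation=cv2.INTER_CUBIC);print(a.shape)
cv2.imwrite("pics/w8.png",np.hstack([a[:480],b]))
# predicted insert pixels
A=np.radians(96.5);u=np.array([np.cos(A),np.sin(A),0]);v=np.array([np.sin(A),-np.cos(A),0])
for i in(1,-1):
  for j in(-1,1): print(((proj(w,np.array([611.9,52,65])+20*i*u+20*j*v)-[230,130])*2.4).round(), ((proj(s,np.array([611.9,52,65])+20*i*u+20*j*v))).round())
E
```

```text
14.95 [613.2  51.7  84.4] [-0.5 -0.5 -1.2] [[-0.1132, 0.9936, 0.0012], [0.9936, 0.1132, 0.0001], [-0.0, 0.0012, -1.0]] 96.49991591058063
n 127 128 tilt deg (+x end low) 0.83 widths [np.float64(123.0), np.float64(109.0)]
342 215
(480, 432, 3)
[138. 177.] [346. 212.]
[305. 177.] [352. 223.]
[143. 326.] [332. 216.]
[301. 326.] [338. 227.]
```

View pics/w8.png

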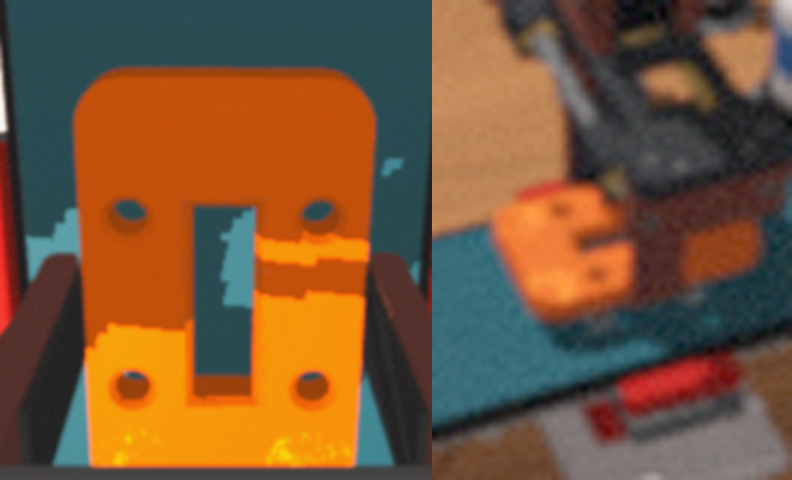

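The plate sits level over the ski, with its holes at about (128,217), (320,215), (131,387) and (311,387) in the left crop. The scene crop on the right shows a clear gap and shadow underneath. I let the arm settle and make a fine correction.

>>> {"name": "move_arm", "arguments": {"rows": [[0, 0, 0, 0, 0], [0, 0, 0, 0, 0], [0, 0, 0, 0, 0], [0, 0, 0, 0, 0]]}}

```text
t: 15.55
ee_pos: [612.7, 51.6, 83.7]
orientation: [-2.092, -2.344, 0.0]
ft_force: [0.5, 0.3, -1.4]
width: 59.4
grasp_force: 30.0
```

>>> {"name": "move_arm", "arguments": {"rows": [[-0.02, -0.13, 0.15, 0, 0], [0, 0, 0, 0, 0], [0, 0, 0, 0, 0], [0, 0, 0, 0, 0]]}}

```text
t: 16.05
ee_pos: [611.4, 51.3, 82.2]
orientation: [2.092, 2.344, 0.0]
ft_force: [0.6, -0.2, -0.4]
width: 59.7
grasp_force: 30.0
```

```bash
python3 - <<'E'
from tilt import *
o=get_obs();w=optics.calibration("wrist");M=rot(o["orientation"]);im=optics.get_image("wrist")
print(o["t"],o["ee_pos"].round(1),o["qvel"].round(3))
L,Rr=edges(im,range(185,315));(a,_,_),(b,_,_)=fitline(L),fitline(Rr)
zt=o["ee_pos"][2]+7.3
for r in(190,250,310): print("mid y(tool)",(M.T@(onz(w,((np.polyval(a,r)+np.polyval(b,r))/2,r),zt)-o["ee_pos"])).round(2))
T=np.array([M.T@(onz(w,np.array(p)/2.4+[229.8,129.8],zt)-o["ee_pos"]) for p in((128,217),(320,215),(131,387),(311,387))]);print(T.mean(0).round(2))
for d in spotter.find_in("wrist","hole_a")[:1]: print(d["point"],(M.T@(onz(w,d["point"],zt)-o["ee_pos"])).round(1))
E
```

```text
16.05 [611.4  51.3  82.2] [ 0.002 -0.001 -0.001  0.001 -0.001  0.002]
mid y(tool) [36.3  -0.82 -7.3 ]
mid y(tool) [ 4.24 -0.96 -7.3 ]
mid y(tool) [-31.86  -1.12  -7.3 ]
[ 0.43 -1.18 -7.3 ]
[310.9, 237.5] [11.2 -7.  -7.3]
```

>>> {"name": "move_arm", "arguments": {"rows": [[0, 0.07, 0, 0, 0], [0, 0, 0, 0, 0], [0, 0, 0, 0, 0], [0, 0, 0, 0, 0]]}}

```text
t: 16.65
ee_pos: [612.1, 51.4, 82.2]
orientation: [-2.092, -2.344, -0.0]
ft_force: [-0.4, 0.3, -1.1]
width: 59.5
grasp_force: 30.0
```

```bash
python3 - <<'E'
from h import *
w=[];
for _ in range(4):
    optics.get_image("scene");o=get_obs();w.append(o["ee_pos"])
print(np.mean(w,0).round(2),np.std(w,0).round(2),o["t"],o["grasp_force"],o["qvel"].round(3))
print(close_job())
E
```

```text
[612.07  51.36  82.18] [0.01 0.02 0.01] 16.85 29.992914497852325 [0.001 0.    0.    0.001 0.002 0.001]
the job is handed in; nothing more can be done
None
```

I pushed the sprayer cap to its stop and released it. The arm is now holding the orange plate level about 14 mm above the ski, its holes lined up with the inserts to an estimated 1–2 mm, and the job was handed in at 16.9 s; the cap's return was not clearly confirmed by camera.

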